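# Pull the blown fuse with the fuse tongs

## Task

In the event tent's power box the fuse with the red band has blown: pick up the spring fuse tongs by their red grips, bring their open jaws round that fuse and slide them on until you feel the brass stop pin come up against the fuse. Then squeeze the tongs shut on it, pull it up out of its socket and finish while holding it in the tongs, about upright and at least 8 cm higher than it sat. Do not touch the red fuse with the gripper itself, and leave the two green fuses, the radio and the tape roll where they are.

Things in the scene. Friction and masses are not known exactly. Their poses are not given: they have to be found in the camera images.
- distro: power distribution box, black, grey top, fixed, 140 (x) x 250 (y) x 60 mm high, top at z = 0.060; origin under its centre, x axis away from the robot. Three fuse sockets 30 mm from its centre towards -x, at y = -75, 0, +75 mm; any may hold the red fuse. Orange switches on the far half stand 8 mm up (look only). Keep the tongs along the box's +x: the jaws then clear the neighbouring fuses
- fuse_red_mid (a point): cartridge fuse, white ceramic with steel end caps, upright, 22 mm in diameter, 58 mm long, 55 g, loose (1.5 mm play) in a 20 mm deep socket of the distribution box, 38 mm standing out; the blown one: red band round its upper part and a red dot on its top; the point is its centre, half-way up, 9 mm above the box's top while seated
- fuse_a_mid (a point): cartridge fuse, white ceramic with steel end caps, upright, 22 mm in diameter, 58 mm long, 55 g, loose (1.5 mm play) in a 20 mm deep socket of the distribution box, 38 mm standing out; a good one, green band and green dot: leave it; the point is its centre, half-way up, 9 mm above the box's top while seated
- fuse_b_mid (a point): cartridge fuse, white ceramic with steel end caps, upright, 22 mm in diameter, 58 mm long, 55 g, loose (1.5 mm play) in a 20 mm deep socket of the distribution box, 38 mm standing out; a good one, green band and green dot: leave it; the point is its centre, half-way up, 9 mm above the box's top while seated
- fuse_red: the same red fuse, with its axes; origin at the centre of its underside, z axis along it, upwards; its yaw means nothing
- tongs: spring fuse tongs, 0.17 kg, lying flat on the tool rest. Origin on the underside between the two pivots, in the black hub (26 x 34 x 26 mm); x axis along the tongs from hub to jaws, z up. Two geared orange arms, with red grip panels 85 mm and black rubber V jaws 150 mm from the pivots, swing together in the plane the tongs lie in. The spring holds them open, about 45 mm between the jaws. Balance about 80 mm from origin
- tongs_grip (a point): grip point: midway between the red grips (each 50 mm long, 26 mm high) at half height, 85 mm from the tongs' origin along x, 35 mm above the table at the start; axes as tongs. Close the fingers along y. Over their outsides the grips are 61 mm apart when open, about 44 mm when closed on a fuse. To carry, squeeze to 54 to 57 mm (spring about 9 N, jaws still open) and do not let go
- tongs_jaw (a point): centre of a fuse held in the jaws: midway between the jaws, half-way up them (jaws and grips are 26 mm high, this is 13 mm above the underside), 149 mm from the tongs' origin along x, 64 mm ahead of the grip point; axes as tongs. A good height on a seated fuse is 22 mm above the box's top (13 mm above the fuse's centre)
- jaw_left (a joint): closing angle of the tongs' left arm (rad), the other follows: 0 = sprung fully open, about 0.03 = good for carrying, about 0.1 = closed on a fuse, 0.15 = shut on nothing. Each grip needs about 7 N to start moving and 13 N to reach the fuse; what is pressed beyond that (25 to 50 N in all) grips the fuse
- rubber_left: the black rubber V jaw at the end of the left (+y) arm; origin at that arm's pivot, not at the jaw
- rubber_right: the black rubber V jaw at the end of the right (-y) arm; origin at that arm's pivot
- stop_pin: the brass stop pin, a fixed rod 8 mm in diameter along the middle of the tongs at half height, from the hub to 138 mm from the origin: a fuse that touches its flat end stands between the jaws, 149 mm from the origin. The seated fuse stands firm against it after at most 2 mm of lean
- rest: fixed tool rest on which the tongs lie: a 4 mm steel plate 200 x 50 mm with two black rubber blocks 22 mm high, one under the hub, one under the jaws, a free gap of 120 mm between them
- radio_mid (a point): handheld radio, black, 34 x 58 x 115 mm with a 90 mm aerial on top, standing upright; point at the middle of its case; a bystander
- tape_mid (a point): roll of red barrier tape lying flat, 100 mm in diameter, 48 mm high; point at its centre; a bystander
Not all that is in view belongs to the job. There is more than one size of the tongs; the one meant has the size given above.

How it is judged:
On the way, in this order (a step that is already met when the one before it is completed fails the run):
1. the tongs are lifted off their rest in the gripper (height (world z) of tongs_grip above 0.06 m and contact force between the fingers and tongs above 1 N and contact force between tongs and rest below 0.1 N), for 0.1 s.
2. the stop pin of the held tongs comes up against the red fuse, still in its socket (contact force between stop_pin and fuse_red above 0.5 N and contact force between the fingers and tongs above 1 N and horizontal distance between tongs_jaw and fuse_red_mid below 0.01 m and distance of fuse_red_mid from where it was at the start of the episode below 0.01 m), for 0.05 s.
At the end, for the whole second after the job is handed in: red fuse still between both rubber jaws (each over 0.5 N), centre at least 80 mm above its seat, within 40 mm of the jaw centre, within 20 degrees of upright, touching neither box nor robot; tongs gripped by the fingers; green fuses in place (12 mm, 11 degrees); radio and tape within 30 mm (distance of fuse_red_mid from where it was at the start of the episode above 0.08 m and height (world z) of fuse_red_mid above 0.149 m and angle between fuse_red's own z axis and vertical below 0.35 rad and contact force between each of rubber_left, rubber_right and fuse_red above 0.5 N and contact force between the fingers and tongs above 1 N and contact force between fuse_red and distro below 0.05 N and contact force between the arm and fuse_red below 0.05 N and linear speed of fuse_red below 0.03 m/s and distance between tongs_jaw and fuse_red_mid below 0.04 m and distance of each of fuse_a_mid, fuse_b_mid from where it was at the start of the episode below 0.012 m and angle between each of fuse_a_mid, fuse_b_mid's own z axis and vertical below 0.2 rad and distance of each of radio_mid, tape_mid from where it was at the start of the episode below 0.03 m); the arm keeps its last pose, push and grip.
It fails at once if the robot itself touches the red fuse (contact force between any of the fingers, the arm and fuse_red above 0.5 N).
It fails at once if a green fuse is pulled or knocked out of its socket (not (distance of fuse_a_mid from where it was at the start of the episode below 0.012 m and angle between fuse_a_mid's own z axis and vertical below 0.2 rad) or not (distance of fuse_b_mid from where it was at the start of the episode below 0.012 m and angle between fuse_b_mid's own z axis and vertical below 0.2 rad)).
It fails at once if radio or tape roll is pushed away or knocked over (not (distance of radio_mid from where it was at the start of the episode below 0.03 m) or not (distance of tape_mid from where it was at the start of the episode below 0.03 m) or angle between radio_mid's own z axis and vertical above 0.5 rad).
It also fails if it takes over 51 s, if anything falls off the work surface, if the arm or the gripper's body presses on something with over 40 N, if the wrist force passes 120 N, or if a joint passes its speed limit or range.

## Robot

A 7-joint arm with a two-finger parallel gripper is mounted at the origin on the work surface. World frame = base frame: x ahead of the robot, y to its left, z up, the work surface at z = 0. Lengths are in m, angles in rad, forces in N, time in s.
With the tool pointing down it reaches from about 0.425 to 0.8 m from the base axis. Payload 8.3 kg.
Tool frame: the origin (TCP) lies midway between the tips of the shut fingers; the grasp point (between the pads) lies manip.pinch_z behind it (manip.pinch_z is the distance from the TCP to the grasp point, in m); z points along the fingers, y is the direction in which the jaws open and shut (so a half turn about z gives the same grasp; the last joint's range is limited). The gripper opens to 85 mm and grips with 20 to 120 N. Pads are 22 mm wide; open, the fingers measure 114 mm over their backs; the gripper's body (76 mm by 85 mm) begins 54 mm behind the grasp point. The pads swing forward as they close: fully open they stand 13 mm farther back than shut.
Start: joints at [1.284, 0.383, 0.016, 1.37, -0.006, 1.388, -0.046], TCP at [0.139, -0.609, 0.231] pointing down, gripper open.
Joint ranges: [-2.95, 2.95], [-0.25, 2.06], [-1.52, 1.56], [0.18, 2.33], [-1.44, 4.58], [0.02, 2.06], [-3.01, 3.01]. Speed limits (rad/s): [2.39, 2.39, 3.01, 3.01, 3.14, 3.14, 3.14].

## Interface

Orientations are given as a unit quaternion [w, x, y, z].
In Python, from rig import manip gives the robot as it stands. The module is installed in compiled form; this text tells all that it offers.
- The arm moves only by the tool apply_moves, never from a script. Its argument "moves" is a list that holds one entry, the list of rows, each a list of 6 numbers: the shift along the tool's x, y, z in cm, then the turn, a rotation vector about the tool's x, y, z in rad. In form: [[[x, y, z, ax, ay, az], ...]]. A call has 1 to 12 rows; each row shifts and turns the pose as measured when the row begins, along the tool's axes as they then stand; what a row does not reach is not made up. A row lasts 1/12 s, in which the tool goes at most 41.7 mm and 7.16 degrees, less where a joint would pass 70% of its speed; a pose out of reach is approached as far as the arm can. A call is refused whole if a number of a shift passes 4.17 or a number of a turn 0.125, either way. A call with a gripper value outside its range is refused whole. "grip" is the opening, from 0 (shut) to 1 (fully open), set as the call begins (left out, the last holds). The fingers move at their own pace and stop on an object; "squeeze" is the grip in N (left out, the last holds). Time passes only in rows, so rows that do not move let the fingers close. It gives the time, the measured TCP pose, the force and the opening at its end, in the units of the state.
- manip.state(): the state, without advancing time (a new reading comes with each control period).
- manip.snapshot(name): name is "scene" or "top"; returns a dict with "color" (420x560x3 uint8, red, green, blue), "K" (3x3 intrinsics, pixels), "R" (3x3) and "t" (3): a world point X has camera coordinates R X + t. Camera axes: x right, y down, z forward; pixel columns grow to the right and rows downward; lengths in m; the calibration is good to about 2 mm. A picture is of the moment at which its call begins. There is no depth.
- manip.hand_in(): hands the job in, once; it reports no verdict.
The state is a dict: "time_s": time; "qpos": joint angles; "dq": joint speeds; "joint_torque": joint torques, N m; "tcp_pos": TCP position; "ee_rot": TCP orientation; "wrist_force": force on the tool from outside, world axes, zero at the start; "torque": the same for the moment, N m; "width": finger opening in m.
Only numpy, scipy, OpenCV 4.12 (cv2) and the standard library are available. Lean on these libraries where they do the work, as an engineer would, in place of code of your own. Each camera call takes 0.05 s, during which the arm holds its last target. There are 200 camera calls.

## Working session

There is one attempt and no reset: what is moved stays moved. The work goes in short steps, Python scripts to look and compute and a tool call to move; the robot and the scene stay as the last step left them, time stands still between calls to the robot, and variables do not carry over. Pictures are saved under pics/ and viewed, about 8 in all and at most 12, crops included, and the job is handed in when it is done.

Besides the shell and the picture viewer there is one more tool, called after "Request:" in YAML: its name, and indented under it one key for each argument. apply_moves: Moves the arm, as the interface text tells. Its arguments: {"type":"object","properties":{"moves":{"type":"array","items":{"type":"array","items":{"type":"array","items":{"type":"number"}}}},"grip":{"type":"number"},"squeeze":{"type":"number"}},"required":["moves"]}

```bash
mkdir -p pics
cat > h.py <<'E'
from rig import manip
import numpy as np, cv2
def snap(n,f):
    s=manip.snapshot(n); cv2.imwrite('pics/'+f,s['color'][:,:,::-1]); np.savez('pics/'+f[:-4],**{k:s[k] for k in('color','K','R','t')}); return s
def ray(s,u,v,z):
    d=s['R'].T@np.linalg.inv(s['K'])@np.array([u,v,1.]); c=-s['R'].T@s['t']
    return c+d*(z-c[2])/d[2]
def proj(s,X):
    p=s['K']@(s['R']@np.asarray(X,float)+s['t']); return p[:2]/p[2]
E
python3 - <<'E'
from h import *
a=snap('scene','a.png');b=snap('top','b.png')
for s in(a,b): print(-s['R'].T@s['t'],s['R'].round(2).tolist(),s['K'][0,0])
print(manip.pinch_z,manip.state())
E
```

```text
[1.06297804 0.56184071 0.62619841] [[-0.7, 0.71, 0.0], [0.39, 0.39, -0.83], [-0.59, -0.58, -0.56]] 379.7810686351638
[ 0.3134772  -0.01871467  1.03671441] [[0.0, -1.0, 0.0], [-0.99, -0.0, -0.15], [0.15, -0.0, -0.99]] 388.6208616404732
0.0187 {'time_s': 0.1, 'qpos': array([ 1.28408405,  0.3841642 ,  0.01637634,  1.37101991, -0.00628856,
        1.38817583, -0.04648952]), 'dq': array([ 0.00048439, -0.00166452,  0.00098125, -0.00199601, -0.00100882,
        0.00024839,  0.00055769]), 'joint_torque': array([ 3.95715018e-03, -6.29137015e+01,  8.48138183e-01, -3.72762072e+01,
        1.68653426e-02,  1.03823526e-02, -9.45939451e-05]), 'tcp_pos': array([ 0.13865497, -0.60898213,  0.23038575]), 'ee_rot': array([-8.51361817e-04,  9.93740488e-01,  1.11709916e-01, -1.13412343e-04]), 'wrist_force': array([ 0.79710426, -0.37637847,  0.28086561]), 'torque': array([-0.00446839,  0.0199924 , -0.01573261]), 'width': 0.08529232400429476}
```

View pics/a.png

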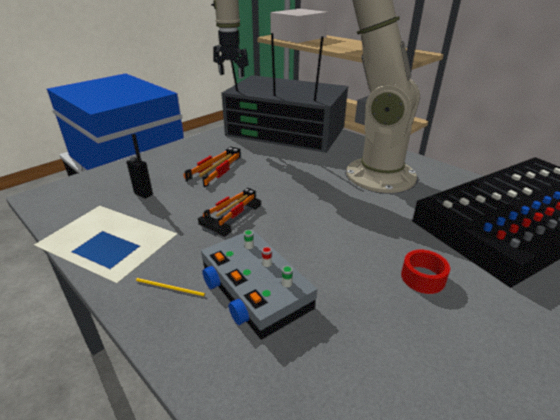

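View pics/b.png

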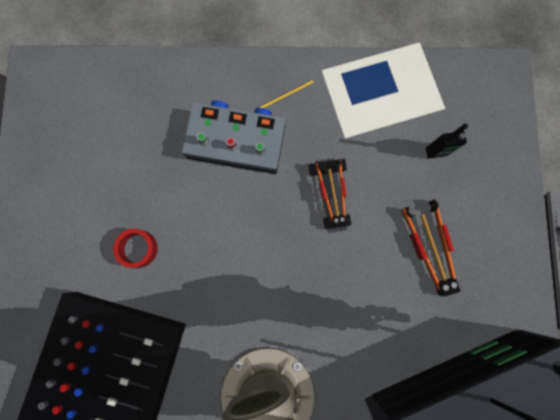

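The scene picture shows the robot, the box with the red fuse in the middle socket (top view 231,142), and the tape roll (135,248). The radio is at (447,140). There are two tongs: a small pair at (330,193) on a rest and a larger one at (432,248).

Run:
```python
from h import *
a=np.load('pics/a.npz');b=np.load('pics/b.npz')
def crop(s,x0,y0,x1,y1,w,h): return cv2.resize(s['color'][y0:y1,x0:x1,::-1],(w,h),interpolation=cv2.INTER_CUBIC)
top=np.hstack([crop(b,300,150,360,235,400,567),crop(b,175,95,295,180,400,283)if 0 else np.vstack([crop(b,175,95,295,180,400,283),crop(a,190,180,330,280,400,284)])])
cv2.imwrite('pics/c.png',top)
for n,u,v,z in[('hub',338,220,.035),('jaw',327,166,.035),('Bhub',448,287,.02),('Bjaw',420,208,.02)]: print(n,ray(b,u,v,z).round(3))
hsv=cv2.cvtColor(b['color'],cv2.COLOR_RGB2HSV)
def blobs(m,name):
    n,l,st,c=cv2.connectedComponentsWithStats(m.astype(np.uint8))
    for i in range(1,n):
        if st[i,4]>=8: print(name,st[i].tolist(),c[i].round(1))
H,S,V=cv2.split(hsv)
blobs(((H<5)|(H>174))&(S>150)&(V>80),'red'); blobs((H>50)&(H<75)&(S>90)&(V>60),'green'); blobs((H>=5)&(H<22)&(S>150)&(V>100),'orange')
```

```text
hub [ 0.441 -0.182  0.035]
jaw [ 0.585 -0.156  0.035]
Bhub [ 0.27  -0.465  0.02 ]
Bjaw [ 0.476 -0.403  0.02 ]
red [228, 139, 5, 5, 21] [230. 141.]
red [341, 178, 5, 19, 48] [343.1 186.6]
red [320, 181, 6, 19, 67] [322.6 189.2]
red [442, 225, 11, 26, 112] [447.3 237.4]
red [113, 229, 44, 39, 781] [133.8 248. ]
red [413, 233, 14, 27, 125] [420. 246.]
red [83, 321, 6, 6, 29] [ 85.1 323.6]
red [75, 342, 6, 6, 30] [ 77.6 344.6]
red [68, 364, 6, 6, 29] [ 70.4 366.3]
red [60, 384, 9, 8, 55] [ 63.7 387.6]
red [52, 407, 10, 8, 54] [ 55.9 409.9]
green [205, 119, 6, 7, 35] [207.4 122.1]
green [233, 123, 6, 8, 36] [235.4 126.7]
green [261, 128, 6, 7, 34] [263.5 131.3]
green [198, 134, 6, 6, 27] [200.5 136.1]
green [257, 144, 6, 6, 28] [259.4 146.2]
green [483, 342, 14, 7, 20] [489.8 345.2]
green [485, 347, 26, 12, 41] [497.8 352.2]
green [474, 349, 8, 5, 12] [477.3 350.8]
green [499, 351, 27, 14, 50] [512.8 357.2]
orange [205, 109, 9, 6, 45] [208.8 111.8]
orange [233, 114, 9, 6, 47] [237.  116.6]
orange [261, 119, 9, 6, 44] [265.2 121.4]
orange [339, 165, 3, 14, 33] [340.3 171.1]
orange [318, 169, 5, 12, 34] [319.8 174.9]
orange [341, 182, 5, 34, 66] [342.4 200.7]
orange [325, 189, 8, 29, 70] [328.2 204.5]
orange [404, 209, 2, 5, 9] [404.6 210.8]
orange [437, 208, 19, 71, 190] [445.6 244.4]
orange [406, 215, 11, 19, 67] [410.8 224.1]
orange [422, 216, 24, 64, 123] [433.5 248. ]
orange [425, 257, 14, 27, 92] [431.8 270.4]
```

View pics/c.png

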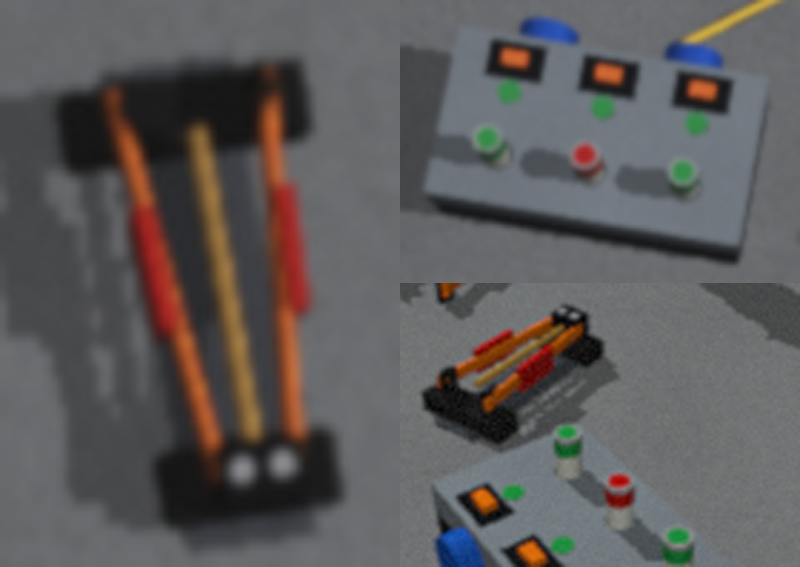

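The crop shows the small tongs with pivots near full-image px (336,220) and (343,219). Its pin tip is at (330,169) and its red grips at (323,189) and (343,187). The fuses stand on a slightly turned box.

Run:
```python
from h import *
a=np.load('pics/a.npz');b=np.load('pics/b.npz')
f=lambda u,v,z:ray(b,u,v,z)[:2]
p1,p2=f(336.15,220.2,.05),f(342.6,219.3,.05); tip=f(330,169.6,.035)
o=(p1+p2)/2; gl=f(322.6,189.2,.04);gr=f(343.1,186.6,.04)
d=tip-o; print('o',o,'tip',tip,'len',np.hypot(*d),'yaw',np.arctan2(d[1],d[0]))
n=p1-p2;print('yaw piv',np.arctan2(-n[0],n[1]),np.hypot(*n)); g=gl-gr;print('grips',gl,gr,(gl+gr)/2,np.hypot(*g),'yaw',np.arctan2(-g[0],g[1]))
hub=f(338.1,215.7,.035);d2=tip-hub;print('pin yaw',np.arctan2(d2[1],d2[0]))
for z,pts in[(.098,[(200.5,136.1),(230.,141.),(259.4,146.2)]),(.068,[(208.8,111.8),(237,116.6),(265.2,121.4)])]:
    P=np.array([f(u,v,z) for u,v in pts]); e=P[0]-P[2]; print(P.round(4).tolist(),np.hypot(*e),'yaw',np.arctan2(-e[0],e[1]))
# scene view check of red dot on fuse & grips
hsv=cv2.cvtColor(a['color'],cv2.COLOR_RGB2HSV);H,S,V=cv2.split(hsv)
m=((H<5)|(H>174))&(S>150)&(V>80)
n,l,st,c=cv2.connectedComponentsWithStats(m.astype(np.uint8))
for i in range(1,n):
    if st[i,4]>8 and st[i,0]<300: print(st[i].tolist(),c[i].round(1))
print(proj(a,[*f(230,141,.098),.098]),proj(a,[*gl,.035]),proj(a,[*gr,.035]))
```

```text
o [ 0.43943105 -0.18337518] tip [ 0.57516575 -0.16363676] len 0.13716235717359088 yaw 0.14440688417922828
yaw piv 0.14409812985119227 0.01674291977106069
grips [ 0.52105299 -0.14269886] [ 0.52828151 -0.19651795] [ 0.52466725 -0.1696084 ] 0.05430235781052284 yaw 0.13351250727340963
pin yaw 0.1540049760514105
[[0.6434, 0.1697], [0.6311, 0.0953], [0.618, 0.0214]] 0.1504535657917465 yaw -0.17015765815141407
[[0.7204, 0.1562], [0.7076, 0.0821], [0.6949, 0.0083]] 0.15008538268786795 yaw -0.1703843293620273
[197, 156, 15, 9, 39] [203.9 160. ]
[216, 160, 13, 18, 131] [222.1 168.3]
[216, 197, 13, 8, 30] [222.  200.4]
[231, 202, 13, 16, 110] [237.1 209.2]
[263, 248, 7, 4, 22] [266.3 249.3]
[262, 254, 9, 5, 35] [266.1 256. ]
[265.70708863 248.69665465] [235.83375564 209.52083283] [221.78478229 203.11671586]
```

Request:
apply_moves:
  moves:
    - [[2.9,-2.1,0,0,0,0],[2.9,-2.1,0,0,0,0],[2.9,-2.1,0,0,0,0],[2.9,-2.1,0,0,0,0],[2.9,-2.1,0,0,0,0],[2.9,-2.1,0,0,0,0],[2.9,-2.1,0,0,0,0],[2.9,-2.1,0,0,0,0],[2.9,-2.1,0,0,0,0],[2.9,-2.1,0,0,0,0],[2.9,-2.1,0,0,0,0],[2.9,-2.1,0,0,0,0]]
  grip: 1.0

```text
time_s: 1.1
tcp_pos: [0.4239, -0.278, 0.2231]
ee_rot: [-0.004, 0.995, 0.102, -0.005]
wrist_force: [0.2, -1.2, -0.9]
width: 0.0853
```

```bash
cat > go.py <<'E'
import sys
from h import *
from scipy.spatial.transform import Rotation as Ro
# usage: go.py x y z yaw : shift in tool axes (cm) and turn (rad) from measured TCP to a tool-down target
s=manip.state(); q=s['ee_rot']; R=Ro.from_quat([q[1],q[2],q[3],q[0]]); M=R.as_matrix()
x,y,z,w=map(float,sys.argv[1:5])
T=Ro.from_matrix(np.array([[np.cos(w),np.sin(w),0],[np.sin(w),-np.cos(w),0],[0,0,-1]]))
print('t',round(s['time_s'],2),'tcp',s['tcp_pos'].round(4),'yaw',round(np.arctan2(M[1,0],M[0,0]),4),'w',round(s['width'],4),'F',s['wrist_force'].round(2),'M',s['torque'].round(2))
print('shift cm',(100*M.T@(np.array([x,y,z])-s['tcp_pos'])).round(2),'turn',(R.inv()*T).as_rotvec().round(4))
E
python3 go.py 0.524 -0.1705 0.15 0.144
```

```text
t 1.1 tcp [ 0.4239 -0.278   0.2231] yaw 0.2045 w 0.0853 F [ 0.16 -1.25 -0.9 ] M [-0.06 -0.06 -0.  ]
shift cm [12.06 -8.42  7.27] turn [-0.0089  0.0101  0.0605]
```

Request:
apply_moves:
  moves:
    - [[2.4,-1.7,1.4,0,0,0.015],[2.4,-1.7,1.4,0,0,0.015],[2.4,-1.7,1.4,0,0,0.015],[2.4,-1.7,1.4,0,0,0.015],[1.2,-0.8,0.7,-0.004,0.005,0],[0,0,0,0,0,0],[0,0,0,0,0,0]]

```text
time_s: 1.68
tcp_pos: [0.5237, -0.1675, 0.1559]
ee_rot: [-0.004, 0.997, 0.078, -0.003]
wrist_force: [-0.2, -0.0, -0.3]
width: 0.0856
```

```bash
python3 go.py 0.524 -0.1705 0.06 0.144
```

```text
t 1.68 tcp [ 0.5237 -0.1675  0.1559] yaw 0.1561 w 0.0856 F [-0.24 -0.02 -0.29] M [-0.04 -0.02 -0.  ]
shift cm [0.03 0.38 9.59] turn [-0.0083  0.0046  0.012 ]
```

Request:
apply_moves:
  moves:
    - [[0.1,0.2,2.0,-0.008,0.005,0.012],[0,0.1,2.0,0,0,0],[0,0,2.0,0,0,0],[0,0,2.0,0,0,0],[0,0,1.0,0,0,0],[0,0,0,0,0,0],[0,0,0,0,0,0]]

```text
time_s: 2.27
tcp_pos: [0.5223, -0.1798, 0.0666]
ee_rot: [0.003, 0.998, 0.067, 0.001]
wrist_force: [0.6, -0.4, 0.6]
width: 0.0856
```

```bash
python3 go.py 0.524 -0.1705 0.015 0.144; python3 -c "
from h import *
s=snap('top','d.png');a=snap('scene','d2.png')
cv2.imwrite('pics/e.png',np.hstack([cv2.resize(x['color'][y0:y0+90,x0:x0+90,::-1],(400,400),interpolation=2) for x,x0,y0 in((s,290,140),(a,185,160))]))"
```

```text
t 2.27 tcp [ 0.5223 -0.1798  0.0666] yaw 0.1341 w 0.0856 F [ 0.63 -0.4   0.63] M [ 0.02 -0.    0.  ]
shift cm [ 0.29 -0.93  5.16] turn [ 0.0057 -0.0016 -0.0099]
```

View pics/e.png

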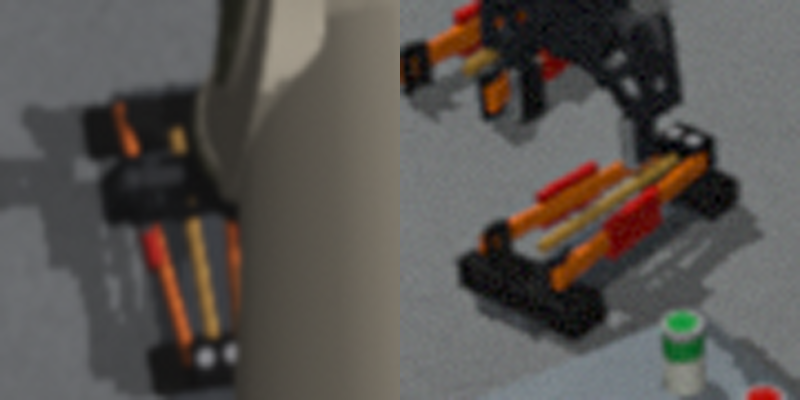

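The picture shows the open fingers above the red grips, a little too far to -y. I'll correct that before going down.

Request:
apply_moves:
  moves:
    - [[0.2,-0.6,0.5,0.005,0,-0.01],[0,0,0,0,0,0],[0,0,0,0,0,0],[0,0,0,0,0,0]]

```text
time_s: 2.7
tcp_pos: [0.5265, -0.1734, 0.0655]
ee_rot: [0.001, 0.997, 0.073, 0.004]
wrist_force: [0.3, -0.1, 0.5]
width: 0.0855
```

```bash
python3 go.py 0.524 -0.1705 0.016 0.144
```

```text
t 2.7 tcp [ 0.5265 -0.1734  0.0655] yaw 0.1457 w 0.0855 F [ 0.34 -0.13  0.48] M [ 0.05 -0.01 -0.  ]
shift cm [-0.25 -0.34  4.94] turn [ 0.0034 -0.0082  0.0017]
```

Request:
apply_moves:
  moves:
    - [[-0.1,-0.2,1.2,0.003,-0.008,0],[0,0,1.2,0,0,0],[0,0,1.0,0,0,0],[0,0,0.5,0,0,0],[0,0,0,0,0,0],[0,0,0,0,0,0]]

```text
time_s: 3.2
tcp_pos: [0.5249, -0.1709, 0.0216]
ee_rot: [-0.0, 0.997, 0.073, -0.001]
wrist_force: [0.7, 0.9, -0.7]
width: 0.0857
```

```bash
python3 go.py 0.524 -0.1705 0.016 0.144
```

```text
t 3.2 tcp [ 0.5249 -0.1709  0.0216] yaw 0.1465 w 0.0857 F [ 0.74  0.91 -0.71] M [ 0.06 -0.02 -0.02]
shift cm [-0.08 -0.05  0.56] turn [-0.0004  0.0016  0.0025]
```

Request:
apply_moves:
  moves:
    - [[0,0,0.5,0,0,0],[0,0,0.4,0,0,0],[0,0,0,0,0,0],[0,0,0,0,0,0]]

```text
time_s: 3.53
tcp_pos: [0.5249, -0.171, 0.0116]
ee_rot: [-0.0, 0.997, 0.073, -0.001]
wrist_force: [0.5, -0.3, -0.4]
width: 0.0853
```

Request:
apply_moves:
  moves:
    - [[0,0,0,0,0,0],[0,0,0,0,0,0],[0,0,0,0,0,0],[0,0,0,0,0,0],[0,0,0,0,0,0],[0,0,0,0,0,0]]
  grip: 0.66
  squeeze: 40

```text
time_s: 4.03
tcp_pos: [0.5262, -0.1709, 0.0138]
ee_rot: [0.0, 0.997, 0.073, 0.001]
wrist_force: [0.8, -0.5, -1.6]
width: 0.0565
```

```bash
python3 go.py 0.524 -0.1705 0.012 0.144
```

```text
t 4.03 tcp [ 0.5262 -0.1709  0.0138] yaw 0.1466 w 0.0565 F [ 0.77 -0.47 -1.63] M [ 0.03 -0.01  0.01]
shift cm [-0.22 -0.07  0.18] turn [ 0.0007 -0.0012  0.0026]
```

Request:
apply_moves:
  moves:
    - [[0,0,0,0,0,0],[0,0,0,0,0,0],[0,0,-0.6,0,0,0],[0,0,-1.0,0,0,0],[0,0,-1.5,0,0,0],[0,0,-2.0,0,0,0],[0,0,-2.5,0,0,0],[0,0,-2.5,0,0,0],[0,0,-2.0,0,0,0],[0,0,0,0,0,0],[0,0,0,0,0,0]]
  grip: 0.65

```text
time_s: 4.95
tcp_pos: [0.5245, -0.1703, 0.1442]
ee_rot: [-0.0, 0.997, 0.074, -0.0]
wrist_force: [-0.3, 0.1, -2.4]
width: 0.0552
```

```bash
python3 go.py 0.499 0.118 0.134 -0.17; python3 -c "
from h import *
s=snap('top','f.png');a=snap('scene','f2.png')
cv2.imwrite('pics/g.png',np.hstack([cv2.resize(x['color'][y0:y0+120,x0:x0+120,::-1],(400,400),interpolation=2) for x,x0,y0 in((s,270,110),(a,170,130))]))"
```

```text
t 4.95 tcp [ 0.5245 -0.1703  0.1442] yaw 0.1472 w 0.0552 F [-0.28  0.07 -2.38] M [ 0.01 -0.01 -0.01]
shift cm [  1.71 -28.89   1.03] turn [-0.0004  0.0008  0.3172]
```

View pics/g.png

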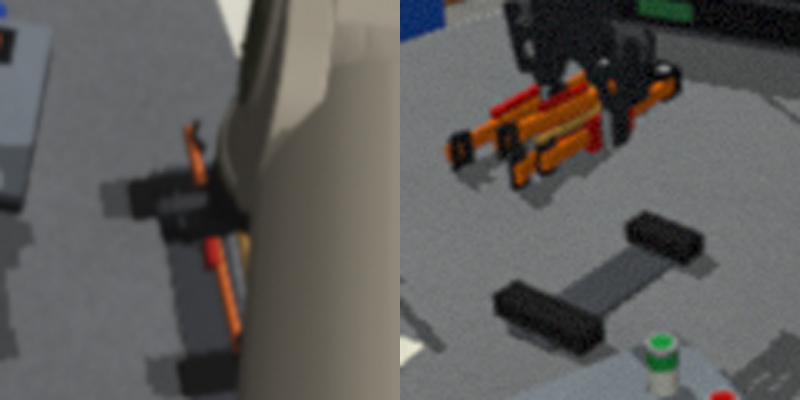

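The tongs are clear of the rest, level and in the fingers. Next I carry them over to behind the red fuse, at height.

Request:
apply_moves:
  moves:
    - [[0.1,-1.6,0,0,0,0.02],[0.1,-3.0,0,0,0,0.035],[0.1,-3.0,0,0,0,0.035],[0,-3.0,0,0,0,0.035],[-0.2,-3.0,0,0,0,0.035],[-0.3,-3.0,0,0,0,0.035],[-0.5,-3.0,0,0,0,0.035],[-0.6,-3.0,0,0,0,0.035],[-0.7,-2.5,0,0,0,0.03],[-0.3,-1.5,0,0,0,0.02],[0,0,0,0,0,0],[0,0,0,0,0,0]]

```text
time_s: 6.05
tcp_pos: [0.489, 0.1062, 0.1267]
ee_rot: [0.001, 0.995, -0.094, -0.015]
wrist_force: [-0.0, -1.2, -2.3]
width: 0.0555
```

```bash
python3 go.py 0.499 0.118 0.10 -0.17
```

```text
t 6.05 tcp [0.489  0.1062 0.1267] yaw -0.1881 w 0.0555 F [-0.02 -1.22 -2.28] M [-0.04 -0.06  0.09]
shift cm [ 0.84 -1.36  2.64] turn [ 0.0038  0.03   -0.018 ]
```

Request:
apply_moves:
  moves:
    - [[0.3,-0.6,0.5,0.003,0.025,-0.015],[0.2,-0.4,1.0,0,0,0],[0,0,1.0,0,0,0],[0,0,1.0,0,0,0],[0,0,0.5,0,0,0],[0,0,0,0,0,0],[0,0,0,0,0,0],[0,0,0,0,0,0]]

```text
time_s: 6.72
tcp_pos: [0.4934, 0.1081, 0.078]
ee_rot: [0.002, 0.996, -0.09, -0.008]
wrist_force: [0.2, 0.9, -0.7]
width: 0.0552
```

```bash
python3 go.py 0.499 0.1178 0.061 -0.17
```

```text
t 6.72 tcp [0.4934 0.1081 0.078 ] yaw -0.1797 w 0.0552 F [ 0.2   0.88 -0.74] M [0.02 0.08 0.  ]
shift cm [ 0.41 -1.07  1.69] turn [ 0.006   0.0148 -0.0097]
```

Request:
apply_moves:
  moves:
    - [[0.2,-0.5,0.6,0.005,0.015,-0.008],[0.0,-0.5,0.6,0,0,0],[0,0,0.3,0,0,0],[0,0,0,0,0,0],[0,0,0,0,0,0],[0,0,0,0,0,0]]

```text
time_s: 7.22
tcp_pos: [0.4985, 0.1173, 0.0639]
ee_rot: [0.0, 0.996, -0.087, 0.001]
wrist_force: [-0.8, -0.7, -1.5]
width: 0.0559
```

```bash
python3 go.py 0.499 0.1178 0.061 -0.17; python3 -c "
from h import *
s=snap('top','i.png');a=snap('scene','i2.png')
cv2.imwrite('pics/j.png',np.hstack([cv2.resize(x['color'][y0:y0+120,x0:x0+120,::-1],(400,400),interpolation=2) for x,x0,y0 in((s,170,90),(a,210,190))]))"
```

```text
t 7.22 tcp [0.4985 0.1173 0.0639] yaw -0.1736 w 0.0559 F [-0.79 -0.7  -1.53] M [-0.02 -0.01  0.04]
shift cm [ 0.04 -0.05  0.29] turn [ 0.0007 -0.0022 -0.0036]
```

View pics/j.png

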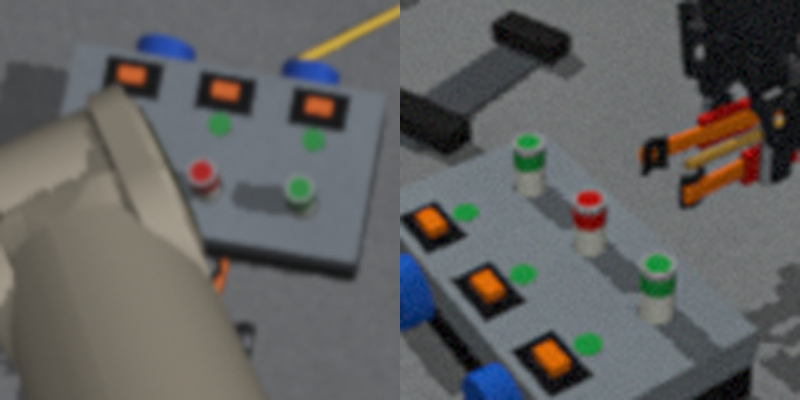

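The scene view shows the level, open tongs behind the red fuse. The jaws are at about px (287,236) and (297,247), and the pin tip is at (297,238).

Run:
```python
from h import *
a=np.load('pics/i2.npz')
w=-.172;ux=np.array([np.cos(w),np.sin(w)]);uy=np.array([-ux[1],ux[0]]);F=np.array([.631,.0953])
for n,u,v in[('jawR',286.5,236.5),('jawL',297,247),('tip',297,238.5)]:
    p=ray(a,u,v,.0851)[:2]; print(n,p.round(4),'along',(p-F)@ux,'lat',(p-F)@uy)
t=np.array([.4985,.1173]);print('tcp',(t-F)@ux,(t-F)@uy, proj(a,[*(t+.053*ux),.0851]))
hsv=cv2.cvtColor(a['color'],cv2.COLOR_RGB2HSV)
x=cv2.resize(a['color'][215:260,265:325,::-1],(800,600),interpolation=2);cv2.imwrite('pics/k.png',x)
```

```text
jawR [0.5563 0.0862] along -0.07203588947854701 lat -0.02176854340131569
jawL [0.5672 0.1291] along -0.06864088747892434 lat 0.022356249671530153
tip [0.5446 0.1084] along -0.08732351085247346 lat -0.001853509444094841
tcp -0.13431025707931332 -0.0010024187192817207 [295.14519303 239.62891779]
```

View pics/k.png

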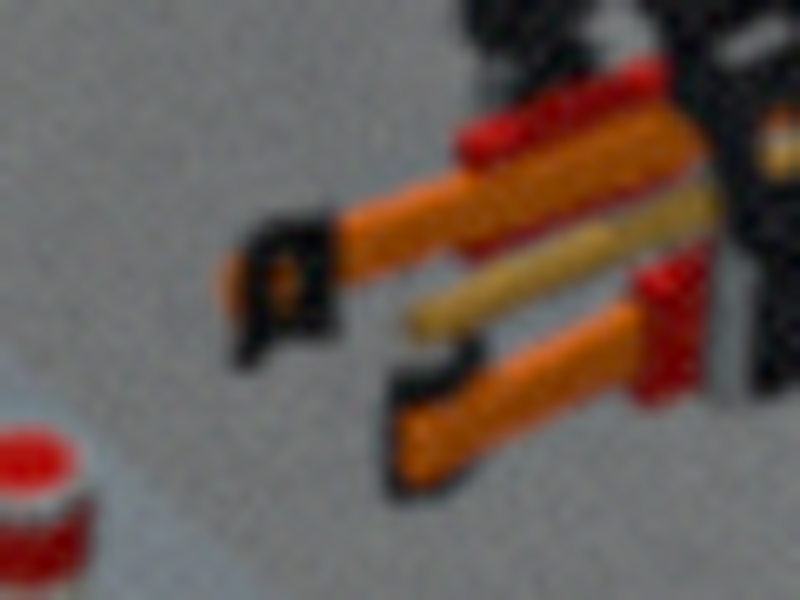

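The pin tip is at scene px (296,239), which matches the prediction. About 70 mm of travel remains to the fuse.

Request:
apply_moves:
  moves:
    - [[0.8,-0.1,0.2,0,0,0],[0.8,0,0,0,0,0],[0.8,0,0,0,0,0],[0.8,0,0,0,0,0],[0.4,0,0,0,0,0],[0,0,0,0,0,0],[0,0,0,0,0,0]]

```text
time_s: 7.9
tcp_pos: [0.5399, 0.1105, 0.0624]
ee_rot: [0.0, 0.996, -0.088, 0.002]
wrist_force: [0.5, -0.2, -2.0]
width: 0.0561
```

```bash
python3 go.py 0.568 0.1061 0.061 -0.17
```

```text
t 7.9 tcp [0.5399 0.1105 0.0624] yaw -0.1757 w 0.0561 F [ 0.48 -0.19 -2.03] M [-0.02  0.1   0.05]
shift cm [ 2.84 -0.06  0.15] turn [ 0.0004 -0.0041 -0.0057]
```

Request:
apply_moves:
  moves:
    - [[0.4,0,0.1,0,-0.004,-0.004],[0.4,0,0,0,0,0],[0.4,0,0,0,0,0],[0.4,0,0,0,0,0],[0.3,0,0,0,0,0],[0,0,0,0,0,0],[0,0,0,0,0,0]]

```text
time_s: 8.48
tcp_pos: [0.56, 0.107, 0.061]
ee_rot: [0.0, 0.996, -0.085, -0.001]
wrist_force: [0.1, 0.2, -1.9]
width: 0.0559
```

```bash
python3 go.py 0.568 0.1061 0.061 -0.17;python3 -c "
from h import *
a=snap('scene','l.png')
cv2.imwrite('pics/m.png',cv2.resize(a['color'][225:285,235:315,::-1],(800,600),interpolation=2))"
```

```text
t 8.48 tcp [0.56  0.107 0.061] yaw -0.1708 w 0.0559 F [ 0.12  0.2  -1.93] M [-0.02 -0.05  0.  ]
shift cm [ 0.8  -0.04 -0.  ] turn [ 0.0006  0.0012 -0.0008]
```

View pics/m.png

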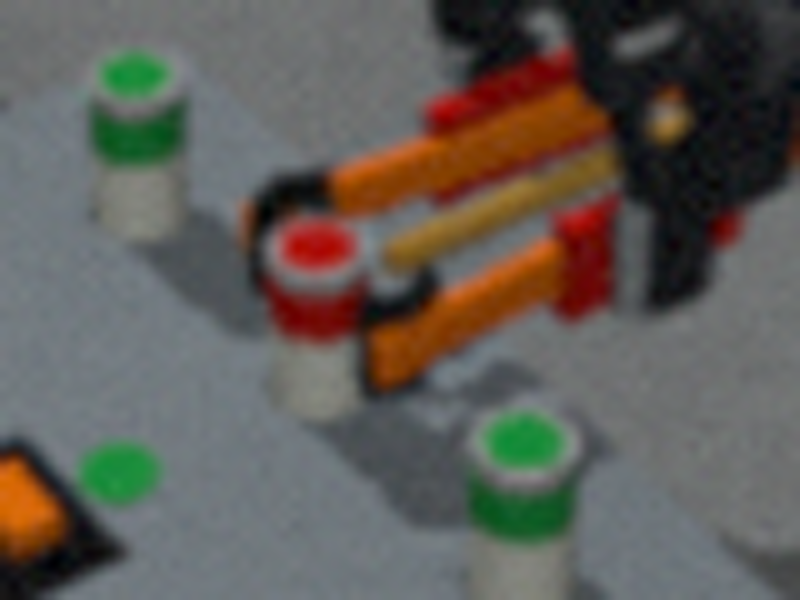

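The jaws straddle the red fuse (crop 315,250), with the pin tip (390,265) still a few millimetres short. From here I creep forward.

Request:
apply_moves:
  moves:
    - [[0.3,0,0,0,0,0],[0.2,0,0,0,0,0],[0,0,0,0,0,0],[0,0,0,0,0,0]]

```text
time_s: 8.87
tcp_pos: [0.565, 0.1062, 0.0611]
ee_rot: [0.0, 0.996, -0.085, -0.001]
wrist_force: [-0.0, -0.1, -1.9]
width: 0.0557
```

```bash
python3 go.py 0.568 0.1061 0.061 -0.17
```

```text
t 8.87 tcp [0.565  0.1062 0.0611] yaw -0.1704 w 0.0557 F [-0.05 -0.09 -1.93] M [ 0.05 -0.01  0.01]
shift cm [ 0.29 -0.04  0.01] turn [ 0.0008  0.0012 -0.0004]
```

Request:
apply_moves:
  moves:
    - [[0.2,0,0,0,0,0],[0,0,0,0,0,0],[0,0,0,0,0,0]]

```text
time_s: 9.12
tcp_pos: [0.5671, 0.1059, 0.0611]
ee_rot: [0.0, 0.996, -0.085, -0.001]
wrist_force: [0.2, 0.3, -1.4]
width: 0.0557
```

```bash
python3 go.py 0.568 0.1061 0.061 -0.17
```

```text
t 9.12 tcp [0.5671 0.1059 0.0611] yaw -0.1703 w 0.0557 F [ 0.24  0.32 -1.43] M [ 0.01  0.02 -0.01]
shift cm [ 0.08 -0.03  0.01] turn [ 0.0008  0.0013 -0.0003]
```

Request:
apply_moves:
  moves:
    - [[0.2,0,0,0,0,0],[0,0,0,0,0,0],[0,0,0,0,0,0]]

```text
time_s: 9.37
tcp_pos: [0.5692, 0.1056, 0.0611]
ee_rot: [0.0, 0.996, -0.085, -0.001]
wrist_force: [-0.6, 0.2, -2.4]
width: 0.0558
```

Request:
apply_moves:
  moves:
    - [[0.2,0,0,0,0,0],[0,0,0,0,0,0],[0,0,0,0,0,0]]

```text
time_s: 9.62
tcp_pos: [0.571, 0.1054, 0.0611]
ee_rot: [0.0, 0.996, -0.085, -0.001]
wrist_force: [-1.2, 0.5, -2.0]
width: 0.0559
```

```bash
python3 go.py 0.568 0.1061 0.061 -0.17
```

```text
t 9.62 tcp [0.571  0.1054 0.0611] yaw -0.17 w 0.0559 F [-1.18  0.46 -1.97] M [0.02 0.1  0.01]
shift cm [-0.31 -0.02  0.01] turn [0.0009 0.002  0.    ]
```

Request:
apply_moves:
  moves:
    - [[0.2,0,0,0,0,0],[0,0,0,0,0,0],[0,0,0,0,0,0]]

```text
time_s: 9.87
tcp_pos: [0.5725, 0.1053, 0.061]
ee_rot: [0.0, 0.996, -0.085, -0.002]
wrist_force: [-1.9, -0.3, 0.1]
width: 0.0557
```

```bash
python3 go.py 0.568 0.1061 0.061 -0.17
```

```text
t 9.87 tcp [0.5725 0.1053 0.061 ] yaw -0.1695 w 0.0557 F [-1.88 -0.3   0.09] M [-0.03  0.27 -0.02]
shift cm [-0.46 -0.01  0.  ] turn [0.0012 0.0032 0.0005]
```

Request:
apply_moves:
  moves:
    - [[0.25,0,0,0,0,0],[0.1,0,0,0,0,0],[0,0,0,0,0,0]]

```text
time_s: 10.12
tcp_pos: [0.5733, 0.1051, 0.0599]
ee_rot: [0.001, 0.996, -0.084, -0.005]
wrist_force: [-2.6, 0.8, -0.5]
width: 0.0555
```

```bash
python3 go.py 0.568 0.1061 0.061 -0.17;python3 -c "
from h import *
a=snap('scene','n.png')
cv2.imwrite('pics/o.png',cv2.resize(a['color'][225:285,235:315,::-1],(800,600),interpolation=2))"
```

```text
t 10.12 tcp [0.5733 0.1051 0.0599] yaw -0.1684 w 0.0555 F [-2.56  0.84 -0.49] M [ 0.02  0.29 -0.02]
shift cm [-0.54 -0.01 -0.1 ] turn [0.0027 0.009  0.0016]
```

View pics/o.png

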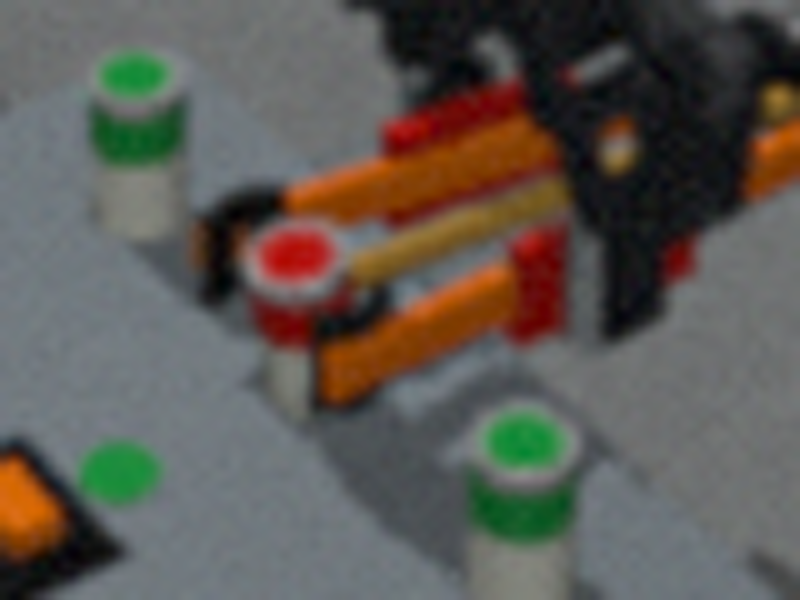

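The pin is against the fuse and the fuse leans slightly, with about 2.7 N at the wrist. Now I squeeze the tongs shut.

Request:
apply_moves:
  moves:
    - [[0,0,0,0,0,0],[0,0,0,0,0,0],[0,0,0,0,0,0],[0,0,0,0,0,0],[0,0,0,0,0,0],[0,0,0,0,0,0],[0,0,0,0,0,0],[0,0,0,0,0,0]]
  grip: 0.35
  squeeze: 42

```text
time_s: 10.83
tcp_pos: [0.5734, 0.1061, 0.0603]
ee_rot: [0.0, 0.996, -0.084, -0.004]
wrist_force: [-3.8, 1.0, 0.4]
width: 0.0439
```

```bash
python3 go.py 0.573 0.1051 0.061 -0.17
```

```text
t 10.83 tcp [0.5734 0.1061 0.0603] yaw -0.1674 w 0.0439 F [-3.83  1.01  0.39] M [0.21 0.45 0.06]
shift cm [-0.03  0.11 -0.06] turn [0.0015 0.0083 0.0026]
```

The width is 43.9 mm, so the jaws are closed on the fuse. I relieve the lean slightly, then pull up.

Request:
apply_moves:
  moves:
    - [[-0.2,0,0,0,0.005,0],[0,0,-0.4,0,0,0],[0,0,-0.6,0,0,0],[0,0,-0.8,0,0,0],[0,0,-0.8,0,0,0],[0,0,-0.8,0,0,0],[0,0,-0.5,0,0,0],[0,0,0,0,0,0],[0,0,0,0,0,0]]

```text
time_s: 11.58
tcp_pos: [0.5742, 0.1051, 0.1054]
ee_rot: [0.001, 0.996, -0.085, 0.002]
wrist_force: [-0.1, 0.1, -3.0]
width: 0.0435
```

```bash
python3 go.py 0.57 0.1061 0.175 -0.17
```

```text
t 11.58 tcp [0.5742 0.1051 0.1054] yaw -0.1694 w 0.0435 F [-0.1   0.15 -3.05] M [ 0.01  0.08 -0.03]
shift cm [-0.4  -0.02 -6.96] turn [ 0.0009 -0.0033  0.0006]
```

Request:
apply_moves:
  moves:
    - [[0,0,-0.8,0,0,0],[0,0,-1.2,0,0,0],[0,0,-1.5,0,0,0],[0,0,-1.5,0,0,0],[0,0,-1.2,0,0,0],[0,0,-0.8,0,0,0],[0,0,-0.5,0,0,0],[0,0,0,0,0,0],[0,0,0,0,0,0],[0,0,0,0,0,0],[0,0,0,0,0,0]]

```text
time_s: 12.5
tcp_pos: [0.5726, 0.1048, 0.1865]
ee_rot: [0.001, 0.996, -0.085, 0.0]
wrist_force: [0.5, -0.0, -2.1]
width: 0.0436
```

```bash
python3 go.py 0.57 0.1061 0.175 -0.17;python3 -c "
from h import *
a=snap('scene','p.png')
cv2.imwrite('pics/q.png',cv2.resize(a['color'][160:310,180:380,::-1],(800,600),interpolation=2))"
```

```text
t 12.5 tcp [0.5726 0.1048 0.1865] yaw -0.1692 w 0.0436 F [ 0.53 -0.01 -2.12] M [ 0.02 -0.02  0.02]
shift cm [-0.28 -0.08  1.15] turn [ 0.0019 -0.0006  0.0008]
```

View pics/q.png

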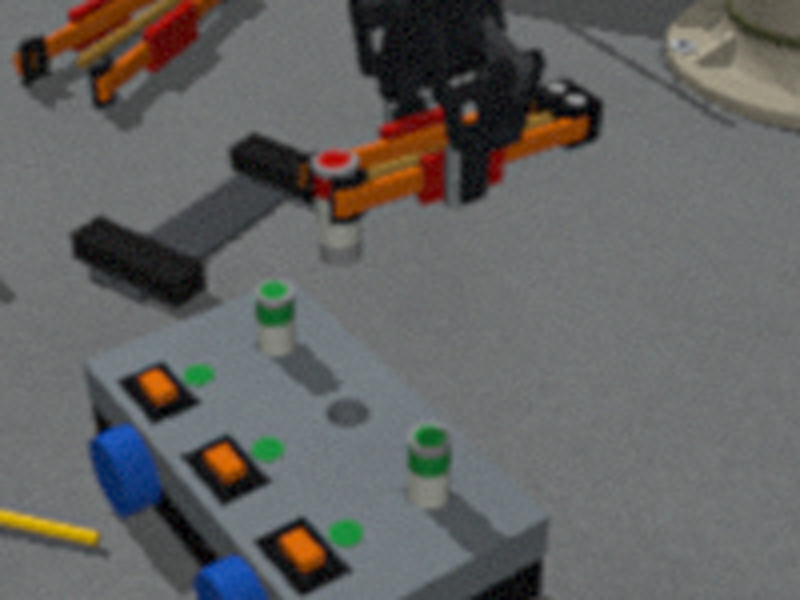

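The fuse is upright in the jaws (crop 337,205) and about 12.5 cm up. Its socket is empty and both green fuses are seated, so I hand in.

```bash
python3 -c "
from h import *
print(manip.hand_in()); s=manip.state(); print(s['time_s'],s['width'])"
```

```text
the job is handed in; nothing more can be done
None
the job is handed in; nothing more can be done
```

I pulled the red fuse out with the small tongs and handed the job in at about 12.5 s of the 51 s allowed. The hand-in gave no verdict.

- **Tongs:** I picked the 150 mm tongs (not the larger pair) off the rest and carried them squeezed to about 56 mm.
- **Stop pin:** I slid them along the box's +x until the pin pressed on the seated fuse. The wrist force read about 2.7 N just before closing, and the picture showed the pin touching the fuse with a slight lean.
- **Grip and pull:** The tongs closed to 44 mm, as expected on a fuse, and I pulled straight up.

**Last checks:** The final picture shows the fuse upright between the jaws, with the tool raised about 12.6 cm. The socket is empty and both green fuses are seated. Finger width held at 43.6 mm and the tool tilt was under 0.01 rad.

**Disagreements and gaps:**
- Some moves missed their target sideways by up to about 1 cm, and I corrected each before going on.
- I inferred the pin contact from the wrist force and the picture, because the contact force itself cannot be read.
- The radio and tape roll are outside the final crop; the arm did not go near them.
- I could not read the state after handing in.

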